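# Open the brooch case and hold its gate wide

## Task

Open the clear brooch case so that a helper can load it: squeeze the catch nearer the gate's hinge until it is fully drawn, only then the other catch, and leave both drawn. Then swing the gate out over its ball stop until it stands square to the case or wider, and finish while still holding it there with the gripper, because it swings back if let go. Leave the jar, the tape roll and the mirror alone.

Things in the scene. Friction and masses are not known exactly. Their poses are not given: they have to be found in the camera images.
- case: White-framed clear plastic brooch case fixed to the table, 160 deep (x) x 240 wide (y) x 100 mm high. Origin: centre of its underside, on the table; axes: x towards the gated face (gate plane at x = +80 mm, facing away from the robot), y along that face, z up. On its roof, along the gated edge at x = +45 mm, stand two squeeze catches, each a fixed black lug and an brass sliding tab. A white foot plate 8 mm thick lies in front of the hinge end.
- gate_hinge (a point): Point on the gate's vertical hinge axis, 100 mm above the table; at case x = +80, y = -115 mm. The gate, 226 mm wide from this axis and 105 mm high, turns about this axis from case +y towards case +x (clockwise seen from above).
- gate_handle (a point): Grip point of the gate's upright round wooden post, 16 mm in diameter, from 96 to 152 mm above the table; this point is on its axis at 137 mm. With the gate shut it is at case x = +120, y = 0 (40 mm outside the gate). A flat arm at 94 to 102 mm height joins it to the gate. It moves with the gate, at 122 mm from the hinge axis, and does not spin in the gate.
- gate (a joint): Gate angle in rad: 0 shut, 1.571 square to the case, 2.0 end stop. A weak spring draws it shut (0.12 Nm/rad, about 1.7 N at the post when wide). The sprung ball stop resists from about 0.95 rad and is passed at about 1.15 rad, with a push of about 5 to 7 N at the post; a gate let go beyond it falls back onto the ball, to about 1.0 to 1.2 rad. While a catch is latched the gate has only about 0.02 rad of play.
- ball_top (a point): Top of the sprung steel ball (16 mm ball, stands 6 mm proud of the foot plate) that the gate's lower edge rides over: the detent. 90 mm from the hinge axis, 60 degrees out from the shut gate.
- catch_near (a joint): Slide value of the catch nearer the hinge (to be squeezed first): 0 latched, 0.014 m fully squeezed (end of travel). Only its tab and bolt move; it is drawn straight to case -y, about 2 N of friction (no spring) resists it, and it stays where it is left. The gate is free of this catch from about 0.010 m on.
- catch_far (a joint): Slide value of the catch farther from the hinge, near the gate's free end (to be squeezed second): 0 latched, 0.014 m fully squeezed (end of travel). Only its tab and bolt move; it is drawn straight to case -y, about 2 N of friction (no spring) resists it, and it stays where it is left. The gate is free of this catch from about 0.010 m on.
- catch_near_tab (a point): Middle of the sliding brass tab of the catch nearer the hinge: an upright plate 24 (case x) x 8 (case y) mm, its top 140 mm above the table, this point 125 mm above the table. Latched it is at case x = +45, y = -36 mm; squeezed it comes 14 mm closer to its lug (to case -y). Its steel bolt, 8 mm thick at height 113 mm, runs in front of the gate 45 mm farther out (+x), clear of fingers on the tab.
- catch_near_lug (a point): Middle of the fixed black lug of the catch nearer the hinge: an upright plate 24 x 8 mm, top 140 mm above the table, this point 125 mm above the table, at case x = +45, y = -74 mm. Pinch lug and tab together across their outer faces along case y: 46 mm over both when latched, 32 mm when squeezed. The lug does not give, so the tab's side must do all the moving: centre the pinch where the squeezed pair will be, 7 mm nearer the lug than the middle of the latched pair.
- catch_far_tab (a point): Middle of the sliding brass tab of the catch farther from the hinge: an upright plate 24 (case x) x 8 (case y) mm, its top 140 mm above the table, this point 125 mm above the table. Latched it is at case x = +45, y = 74 mm; squeezed it comes 14 mm closer to its lug (to case -y). Its steel bolt, 8 mm thick at height 113 mm, runs in front of the gate 45 mm farther out (+x), clear of fingers on the tab.
- catch_far_lug (a point): Middle of the fixed black lug of the catch farther from the hinge: an upright plate 24 x 8 mm, top 140 mm above the table, this point 125 mm above the table, at case x = +45, y = 36 mm. Pinch lug and tab together across their outer faces along case y: 46 mm over both when latched, 32 mm when squeezed. The lug does not give, so the tab's side must do all the moving: centre the pinch where the squeezed pair will be, 7 mm nearer the lug than the middle of the latched pair.
- bead_jar: Bystander: glass bead jar, 56 mm across, 75 mm high, origin under its centre.
- tape_roll: Bystander: empty cardboard tape roll lying flat, 84 mm across, 25 mm high, origin under its centre.
- mirror: Bystander: small round table mirror on a foot 84 mm across, 128 mm high, origin under its foot.

How it is judged:
On the way, in this order (a step that is already met when the one before it is completed fails the run):
1. the catch nearer the hinge is squeezed while the other is still latched and the gate shut (value of joint catch_near above 0.01 m and value of joint catch_far below 0.006 m and value of joint gate below 0.06 rad), for 0.2 s.
2. the other catch is squeezed too, the first still drawn, the gate still shut (value of joint catch_far above 0.01 m and value of joint catch_near above 0.009 m and value of joint gate below 0.3 rad), for 0.2 s.
3. the gate is past its ball stop and wide, held by the fingers (value of joint gate above 1.5 rad and contact force between the fingers and gate above 0.7 N), for 0.2 s.
At the end, for the whole second after the job is handed in: The gate stands at 1.5 rad or more (square is 1.57), at rest (under 0.15 rad/s), with the fingers pressing on it or gripping it with more than 0.7 N and no bystander touching it; both catches are still drawn by more than 9 mm. It stays so through the last second (all of step 3 and velocity of joint gate between -0.15 and 0.15 rad/s and value of joint each of catch_near, catch_far above 0.009 m and contact force between gate and bead_jar below 0.2 N and contact force between gate and tape_roll below 0.2 N and contact force between gate and mirror below 0.2 N); the arm keeps its last pose, push and grip.
It fails at once if the catch farther from the hinge is drawn before the nearer one (value of joint catch_far above 0.008 m and value of joint catch_near below 0.008 m).
It fails at once if a bystander is shoved more than 30 mm or knocked over (distance of any of bead_jar, tape_roll, mirror from where it was at the start of the episode above 0.03 m or angle between any of bead_jar, tape_roll, mirror's own z axis and vertical above 0.5 rad).
It also fails if it takes over 48 s, if anything falls off the work surface, if the arm or the gripper's body presses on something with over 40 N, if the wrist force passes 120 N, or if a joint passes its speed limit or range.

## Robot

A 6-joint arm with a two-finger parallel gripper is mounted at the origin on the work surface. World frame = base frame: x ahead of the robot, y to its left, z up, the work surface at z = 0. Lengths are in m, angles in rad, forces in N, time in s.
With the tool pointing down it reaches from about 0.3 to 0.875 m from the base axis. Payload 6.4 kg.
Tool frame: the origin (TCP) lies midway between the tips of the shut fingers; the grasp point (between the pads) lies 19 mm behind it; z points along the fingers, y is the direction in which the jaws open and shut (so a half turn about z gives the same grasp; the last joint's range is limited). The gripper opens to 85 mm and grips with 20 to 120 N. Pads are 22 mm wide; open, the fingers measure 114 mm over their backs; the gripper's body (76 mm by 85 mm) begins 54 mm behind the grasp point. The pads swing forward as they close: fully open they stand 13 mm farther back than shut.
Start: joints at [-1.517, 0.181, 1.607, -0, 1.354, -0.206], TCP at [0.148, -0.556, 0.231] pointing down, gripper open.
Joint ranges: [-2.99, 2.99], [-0.89, 2.07], [0.3, 2.58], [-1.14, 4.28], [0, 2.63], [-3.12, 3.12]. Speed limits (rad/s): [2.57, 2.57, 3.01, 3.14, 3.14, 3.14].

## Interface

Orientations are given as a unit quaternion [w, x, y, z].
In Python, from bench import get_obs, camera, hand_in gives the robot as it stands.
- The arm moves only by the tool drive_tool, never from a script. Its argument "deltas" is a list of rows, each a list of 2 entries, a list of its own where there are three numbers: the shift along the world's x, y, z in m, then the turn about the world's z in rad. A call has 1 to 10 rows; each row shifts and turns the pose as measured when the row begins; what a row does not reach is not made up. A row lasts 1/10 s, in which the tool goes at most 50 mm and 8.59 degrees, less where a joint would pass 70% of its speed; a pose out of reach is approached as far as the arm can. A call is refused whole if a number of a shift passes 0.05 or a number of a turn 0.15, either way. A call with a gripper value outside its range is refused whole. "gripper" is the opening, from 0 (shut) to 1 (fully open), set as the call begins (left out, the last holds). The fingers move at their own pace and stop on an object; the grip force is fixed at half the most. Time passes only in rows, so rows that do not move let the fingers close. It gives the time, the measured TCP pose, the force and the opening at its end, in the units of the state.
- get_obs(): the state, without advancing time (a new reading comes with each control period).
- camera(name): name is "side" or "top" or "wrist"; returns a dict with "frame" (480x640x3 uint8, red, green, blue), "fx", "fy", "cx", "cy" (pixels), "eye" and "attitude" of the camera in the world. Camera axes: x right, y down, z forward; pixel columns grow to the right and rows downward; lengths in m; the calibration is good to about 2 mm. A picture is of the moment at which its call begins. There is no depth.
- hand_in(): hands the job in, once; it reports no verdict.
The state is a dict: "time_s": time; "q": joint angles; "dq": joint speeds; "joint_efforts": joint torques, N m; "eef_pos": TCP position; "eef_rot": TCP orientation; "wrist_force": force on the tool from outside, world axes, zero at the start; "torque": the same for the moment, N m; "opening": opening from 0.0 (shut) to 1.0 (fully open).
Only numpy, scipy, OpenCV 4.12 (cv2) and the standard library are available. Lean on these libraries where they do the work, as an engineer would, in place of code of your own. Each camera call takes 0.05 s, during which the arm holds its last target.

## Working session

There is one attempt and no reset: what is moved stays moved. The work goes in short steps, Python scripts to look and compute and a tool call to move; the robot and the scene stay as the last step left them, time stands still between calls to the robot, and variables do not carry over. Pictures are saved under pics/ and viewed, and the job is handed in when it is done.

Besides the shell and the picture viewer there is one more tool, called as a command line: name --argument value ..., lists and objects as JSON in quotes. drive_tool: Moves the arm, as the interface text tells. Its arguments: {"type":"object","properties":{"deltas":{"type":"array","items":{"type":"array"}},"gripper":{"type":"number"}},"required":["deltas"]}

```bash
mkdir -p pics; ls; python3 - <<'E'
from bench import get_obs,camera
import cv2
o=get_obs();print(o)
for n in("top","side","wrist"):
    c=camera(n);cv2.imwrite(f"pics/{n}0.png",c["frame"][:,:,::-1]);print(n,{k:v for k,v in c.items() if k!="frame"})
E
```

```text
pics
{'time_s': 0.0, 'q': array([-1.51732688e+00,  1.81581578e-01,  1.60801786e+00,  1.38157847e-06,
        1.35380216e+00, -2.06316528e-01]), 'dq': array([ 0.00233911, -0.00128429, -0.00047463,  0.00039128,  0.00018236,
        0.00037416]), 'joint_efforts': array([-7.36017537e-04, -4.44881380e+01, -3.51333690e+01, -2.24545347e-04,
        9.23332205e-03,  1.20759969e-05]), 'eef_pos': array([ 0.14767989, -0.55513091,  0.2303566 ]), 'eef_rot': array([-9.01781628e-04,  9.91575374e-01,  1.29527833e-01,  6.97282583e-05]), 'wrist_force': array([ 0.98805072, -0.14830325,  0.03076204]), 'torque': array([-0.00271091, -0.06748803, -0.02807772]), 'opening': 0.9987803626654859}
top {'fx': 516.7964176998797, 'fy': 516.7964176998797, 'cx': 318.8837069985433, 'cy': 237.42233719088887, 'eye': array([0.49869966, 0.05589628, 1.2134646 ]), 'attitude': array([ 0.03138596, -0.70190764,  0.71143012, -0.0144138 ])}
side {'fx': 446.4130170840098, 'fy': 446.4130170840098, 'cx': 308.38900161565, 'cy': 233.6037686835654, 'eye': array([0.24034309, 0.87284297, 0.65981383]), 'attitude': array([ 0.08555571, -0.14204045,  0.86265066, -0.47784786])}
wrist {'fx': 367.7606906219334, 'fy': 367.7606906219334, 'cx': 321.39142667514, 'cy': 240.43283310006245, 'eye': array([ 0.21963222, -0.53597659,  0.3730391 ]), 'attitude': array([ 0.11474449,  0.78428246, -0.60311242, -0.08938752])}
```

View pics/top0.png

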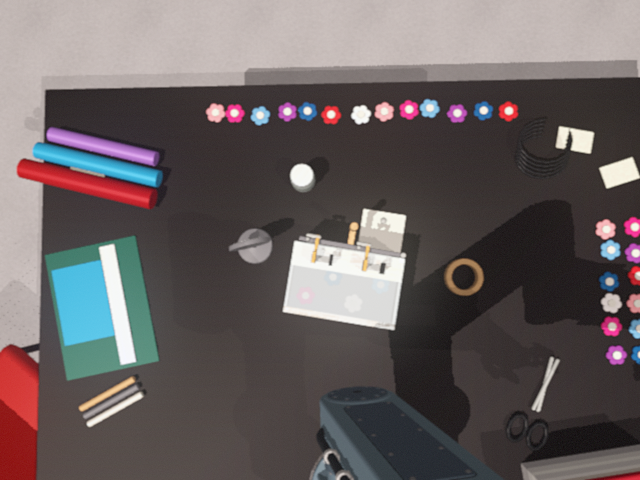

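View pics/side0.png

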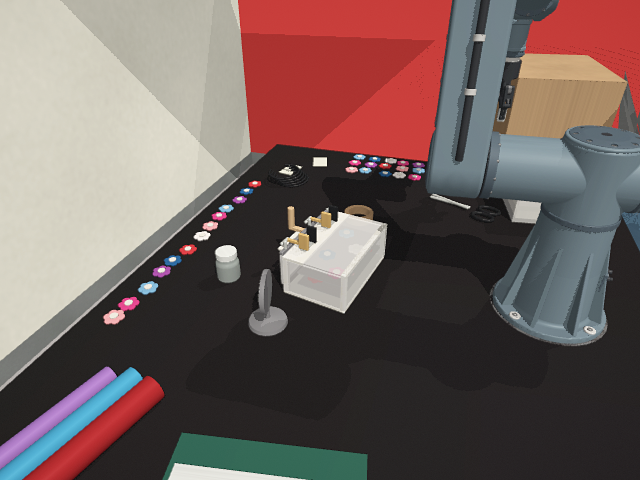

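The top view shows the case at about (345,283) with the gated face up (world +x). The foot plate, at the hinge end, is at (383,228), the mirror at (255,245), the jar at (302,178) and the tape at (464,277). I'll zoom in and measure next.

```bash
cat > h.py <<'E'
import numpy as np,cv2
from scipy.spatial.transform import Rotation as R
def rot(q): return R.from_quat([q[1],q[2],q[3],q[0]])
def ray(c,u,v):
    d=rot(c["attitude"]).apply([(u-c["cx"])/c["fx"],(v-c["cy"])/c["fy"],1]);return np.array(c["eye"]),d
def onz(c,u,v,z):
    e,d=ray(c,u,v);return e+d*(z-e[2])/d[2]
def proj(c,p):
    x=rot(c["attitude"]).inv().apply(np.array(p)-c["eye"]);return x[0]/x[2]*c["fx"]+c["cx"],x[1]/x[2]*c["fy"]+c["cy"]
def save(n,im,box=None,s=1):
    if box: im=im[box[1]:box[3],box[0]:box[2]]
    cv2.imwrite("pics/"+n,cv2.resize(im[:,:,::-1],None,fx=s,fy=s,interpolation=cv2.INTER_NEAREST))
E
python3 - <<'E'
from bench import camera
from h import *
c=camera("top");save("topz.png",c["frame"],(270,195,420,335),5)
f=c["frame"];hsv=cv2.cvtColor(f,cv2.COLOR_RGB2HSV)
m=cv2.inRange(hsv,(10,90,80),(25,255,255));n,l,s,ce=cv2.connectedComponentsWithStats(m)
for i in range(1,n):
    if s[i,4]>8 and 280<ce[i][0]<420: print(s[i],ce[i],onz(c,*ce[i],.135))
c=camera("side");save("sidez.png",c["frame"],(240,195,400,315),5)
E
```

```text
[347 222  12  22 159] [352.20125786 231.47798742] [0.58030633 0.01154836 0.135     ]
[312 238   8  24  74] [315.05405405 249.2027027 ] [0.54430503 0.08967123 0.135     ]
[363 246   7  25  75] [365.76       258.05333333] [ 0.52442202 -0.0157049   0.135     ]
```

View pics/topz.png

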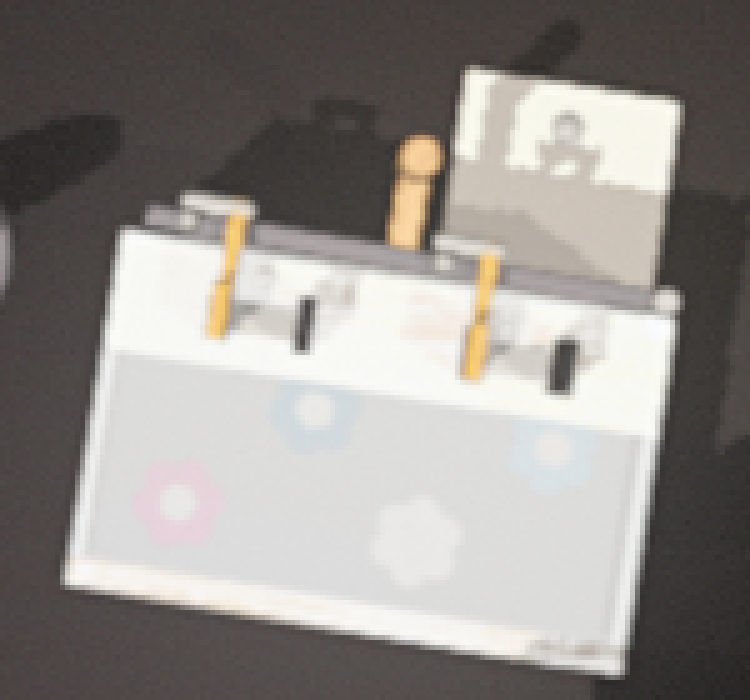

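View pics/sidez.png

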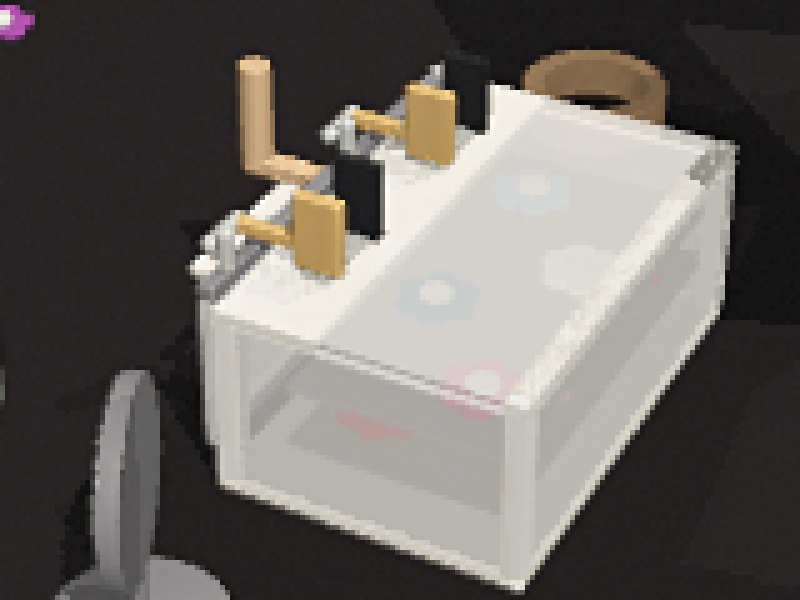

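```bash
cat > fit.py <<'E'
from bench import camera
from h import *
from scipy.optimize import least_squares
c=camera("top")
pts=[((120,228),(80,120,.1)),((678,315),(80,-120,.1)),((62,588),(-80,120,.1)),((625,675),(-80,-120,.1)),
((474,353),(45,-36,.14)),((217,312),(45,74,.14)),((304,326),(45,36,.14)),((562,368),(45,-74,.14)),((421,155),(120,0,.152))]
W=np.array([onz(c,270+(u-2)/5,195+(v-2)/5,l[2])[:2] for (u,v),l in pts]);L=np.array([l[:2] for _,l in pts])/1000
def T(p): 
    C,S=np.cos(p[2]),np.sin(p[2]);return p[:2]+L@np.array([[C,-S],[S,C]]).T
r=least_squares(lambda p:(T(p)-W).ravel(),[.45,0,0],loss='soft_l1',f_scale=.003)
print(r.x,np.round((T(r.x)-W)*1000,1))
for n,(u,v),z in(("jar",(302,172),.075),("tape",(464,277),.025),("mirfoot",(255,246),.01)):print(n,onz(c,u,v,z))
p=r.x
def w(x,y):
    C,S=np.cos(p[2]),np.sin(p[2]);return np.round(p[:2]+np.array([[C,-S],[S,C]])@[x/1000,y/1000],4)
for n,x,y in(("nearpinch",45,-62),("farpinch",45,48),("hinge",80,-115),("post",120,0)):print(n,w(x,y))
for a in(.5,1,1.15,1.5,1.6,1.7):
    t=np.arctan2(115,40)-a;print(a,w(80+121.8*np.cos(t),-115+121.8*np.sin(t)), 'free end',w(80+226*np.sin(a),-115+226*np.cos(a)))
E
python3 fit.py
```

```text
[ 0.47054525  0.03010295 -0.16738867] [[ 3.5 -1.8]
 [ 4.3  0.9]
 [-0.  -1.5]
 [-0.7  1.6]
 [-0.6 -0.6]
 [-0.7  1.6]
 [-0.7  0.2]
 [-0.3 -1.9]
 [-2.2  1.4]]
jar [0.71936011 0.11854794 0.075     ]
tape [ 0.48094031 -0.24557331  0.025     ]
mirfoot [0.55901182 0.23400526 0.01      ]
nearpinch [ 0.5046 -0.0385]
farpinch [0.5229 0.0699]
hinge [ 0.5303 -0.0966]
post [0.5889 0.0101]
0.5 [ 0.6329 -0.031 ] free end [0.6701 0.0809]
1 [ 0.6518 -0.0883] free end [ 0.7381 -0.0079]
1.15 [ 0.6517 -0.1065] free end [ 0.749 -0.04 ]
1.5 [ 0.6409 -0.1475] free end [ 0.7552 -0.1184]
1.6 [ 0.6353 -0.1583] free end [ 0.7519 -0.1408]
1.7 [ 0.6286 -0.1685] free end [ 0.7464 -0.1627]
```

drive_tool --deltas '[[[0.027,0.04,0],-0.043],[[0.027,0.04,0],-0.043],[[0.027,0.04,0],-0.043],[[0.027,0.04,0],-0.043],[[0.027,0.04,0],-0.043],[[0.027,0.04,0],-0.043],[[0.027,0.04,0],-0.043],[[0.027,0.04,0],-0.043],[[0.027,0.04,0],-0.043],[[0.027,0.04,0],-0.043]]' --gripper 1.0

```text
time_s: 1.3
eef_pos: [0.4205, -0.1449, 0.2312]
eef_rot: [0.002, 0.995, -0.1, 0.002]
wrist_force: [1.2, -0.8, 0.1]
opening: 1.002
```

drive_tool --deltas '[[[0.03,0.038,0],0.012],[[0.03,0.038,0],0.012],[[0.024,0.03,0],0.01],[[0,0,0],0],[[0,0,0],0]]'

```text
time_s: 1.8
eef_pos: [0.5088, -0.0285, 0.232]
eef_rot: [0.002, 0.997, -0.078, 0.003]
wrist_force: [-0.2, -0.5, 0.4]
opening: 1.004
```

```bash
python3 - <<'E'
from bench import *
from h import *
o=get_obs();print(o["eef_pos"],o["eef_rot"],2*np.arctan2(o["eef_rot"][2],o["eef_rot"][1]),o["q"])
c=camera("wrist");save("w1.png",c["frame"]);print({k:v for k,v in c.items() if k!="frame"})
E
```

```text
[ 0.5087854  -0.02847549  0.23197243] [ 0.00160861  0.99691129 -0.07845131  0.00326831] -0.1570650672113669 [-0.28803983  0.02787176  1.77297218 -0.00183883  1.33368627  1.44024718]
{'fx': 367.7606906219334, 'fy': 367.7606906219334, 'cx': 321.39142667514, 'cy': 240.43283310006245, 'eye': array([ 0.58136755, -0.03884805,  0.37503847]), 'attitude': array([-0.09330033, -0.64256581,  0.75290098,  0.10744464])}
```

View pics/w1.png

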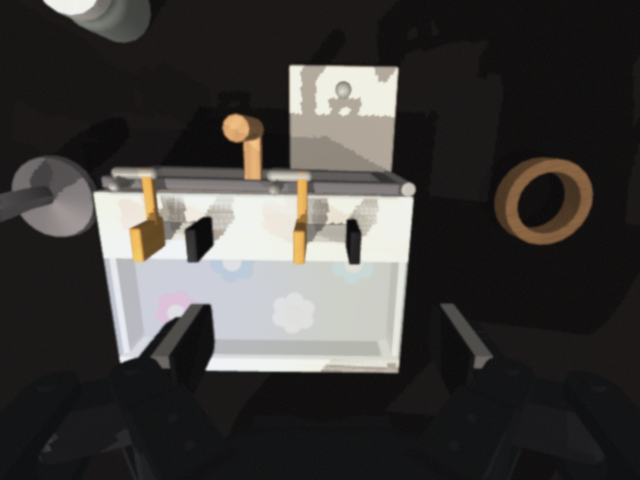

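The wrist view shows all the catch parts clearly: tabs at about (148,240) and (300,242), lugs at (200,240) and (353,242), and the post top at (236,128). I'll use it to refine the pose.

```bash
python3 - <<'E'
from bench import *
from h import *
c=camera("wrist");save("w2.png",c["frame"],(90,100,430,280),2.35)
save("w3.png",c["frame"],(120,205,220,270),8);save("w4.png",c["frame"],(280,205,380,270),8)
E
```

```text
(no output)
```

View pics/w3.png

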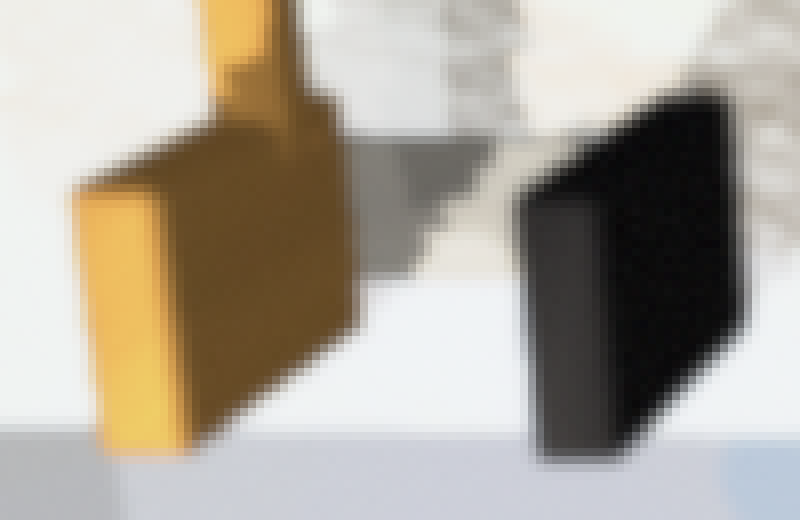

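View pics/w4.png

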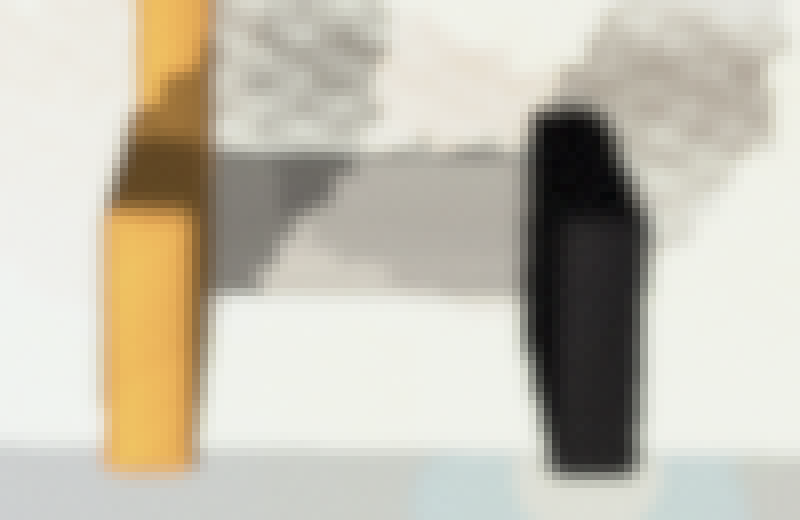

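```bash
python3 - <<'E'
from bench import *
from h import *
c=camera("wrist")
P={}
for n,u0,u,v in(("ft",120,131,321),("fl",120,573,328),("nt",280,149,338),("nl",280,597,341)):
    P[n]=onz(c,u0+(u-4)/8,205+(v-4)/8,.14);print(n,P[n])
d=P["fl"]-P["nl"];print("yaw",-np.arctan2(d[0],d[1]),np.linalg.norm(d))
d=P["ft"]-P["nl"];y=-np.arctan2(d[0],d[1]);print("yaw",y,np.linalg.norm(d), np.linalg.norm(P["ft"]-P["fl"]))
m=sum(P.values())/4; e=np.array([-np.sin(y),np.cos(y),0])
print("nearpinch",m-62*e/1000,"far",m+48*e/1000)
E
```

```text
ft [0.52964295 0.09312045 0.14      ]
fl [0.52315814 0.05688739 0.14      ]
nt [ 0.51086729 -0.01355687  0.14      ]
nl [ 0.50461243 -0.05054651  0.14      ]
yaw -0.17093968419389127 0.10902286429324924
yaw -0.17249457698897558 0.14583114310363826 0.03680880095415447
nearpinch [ 0.50642849 -0.03960378  0.14      ] far [0.52530894 0.06876378 0.14      ]
```

drive_tool --deltas '[[[-0.003,-0.01,0],-0.013],[[0,0,-0.025],0],[[0,0,-0.025],0],[[0,0,-0.015],0],[[0,0,0],0],[[0,0,0],0]]'

```text
time_s: 2.55
eef_pos: [0.5028, -0.0501, 0.1675]
eef_rot: [0.003, 0.996, -0.094, 0.005]
wrist_force: [-0.3, -0.3, -0.2]
opening: 1.0
```

drive_tool --deltas '[[[0.0015,0.006,0],0.01],[[0,0,0],0],[[0,0,0],0]]'

```text
time_s: 2.85
eef_pos: [0.5055, -0.0454, 0.1702]
eef_rot: [0.004, 0.996, -0.09, 0.007]
wrist_force: [0.1, 0.4, -0.2]
opening: 0.999
```

drive_tool --deltas '[[[0,0.005,0],0.008],[[0,0,0],0],[[0,0,0],0]]'

```text
time_s: 3.15
eef_pos: [0.5063, -0.0397, 0.1715]
eef_rot: [0.004, 0.996, -0.085, 0.008]
wrist_force: [-0.1, 0.4, -0.5]
opening: 0.996
```

drive_tool --deltas '[[[0,0,-0.02],0],[[0,0,-0.02],0],[[0,0,-0.015],0],[[0,0,-0.001],0]]'

```text
time_s: 3.55
eef_pos: [0.5074, -0.0395, 0.1152]
eef_rot: [0.004, 0.996, -0.084, 0.01]
wrist_force: [0.0, 0.5, -0.7]
opening: 0.998
```

```bash
python3 - <<'E'
from bench import *
from h import *
c=camera("wrist");save("w5.png",c["frame"]);o=get_obs();print(o["eef_pos"],o["eef_rot"])
c=camera("side");save("s5.png",c["frame"],(240,155,400,275),5)
E
```

```text
[ 0.50794469 -0.03965146  0.11605075] [ 0.00451717  0.99636555 -0.08439792  0.01059587]
```

View pics/w5.png

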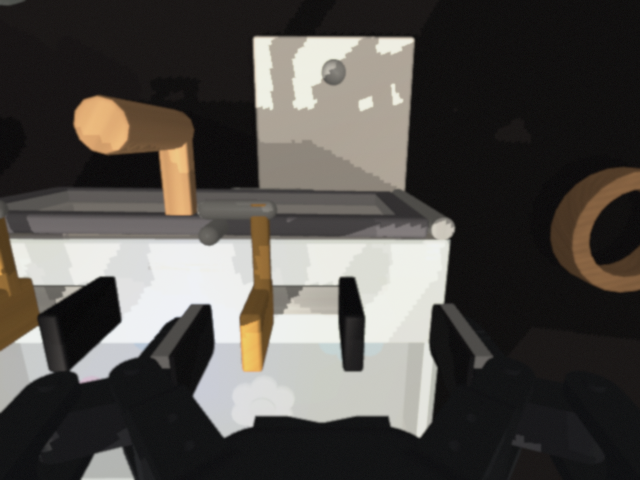

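View pics/s5.png

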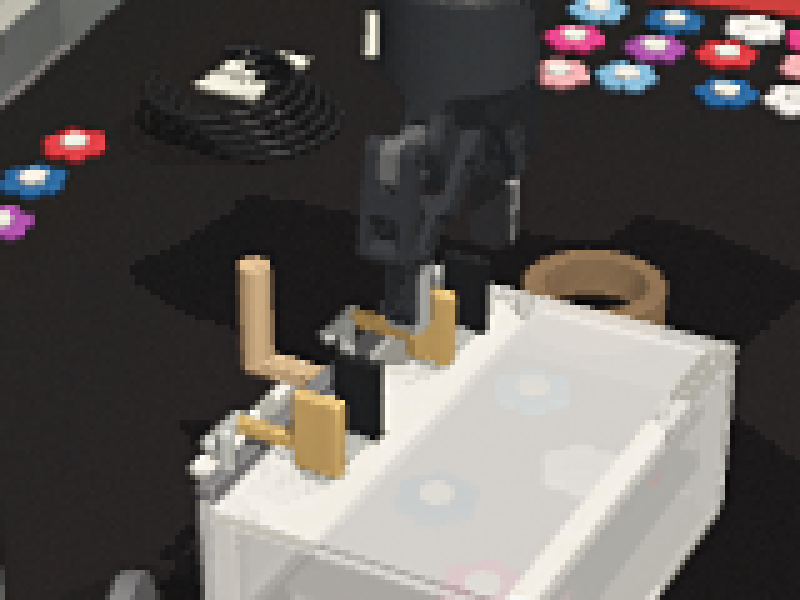

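drive_tool --deltas '[[[-0.001,0.001,-0.005],0],[[0,0,-0.001],0],[[0,0,-0.001],0]]' --gripper 0.65

```text
time_s: 3.95
eef_pos: [0.5094, -0.039, 0.1121]
eef_rot: [0.005, 0.996, -0.084, 0.014]
wrist_force: [0.4, 1.2, 0.7]
opening: 0.652
```

drive_tool --deltas '[[[0,0,0],0],[[0,0,0],0]]' --gripper 0.5

```text
time_s: 4.15
eef_pos: [0.5097, -0.0385, 0.1127]
eef_rot: [0.005, 0.996, -0.084, 0.014]
wrist_force: [-0.9, 1.0, -0.9]
opening: 0.497
```

```bash
python3 - <<'E'
from bench import *
from h import *
c=camera("wrist");save("w6.png",c["frame"]);o=get_obs();print(o["eef_pos"],o["eef_rot"],o["opening"],o["wrist_force"])
E
```

```text
[ 0.50971299 -0.03859136  0.11271265] [ 0.00464697  0.99633317 -0.08427682  0.01400109] 0.5023000282380466 [0.41327617 2.14575603 0.97331959]
```

View pics/w6.png

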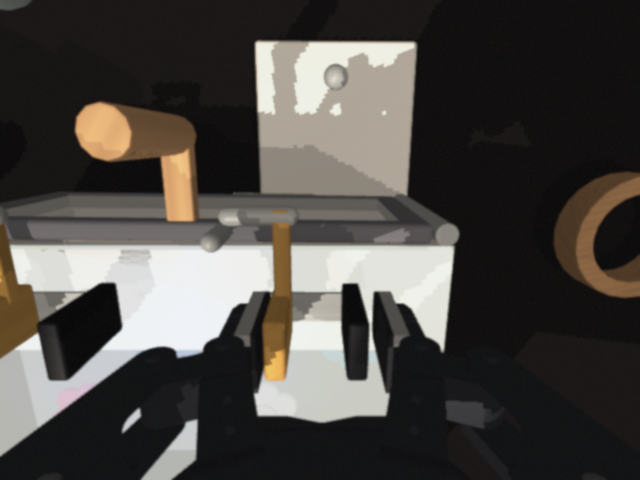

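drive_tool --deltas '[[[-0.002,-0.001,0],0],[[0,0,0],0],[[0,0,0],0]]' --gripper 0.38

```text
time_s: 4.5
eef_pos: [0.5082, -0.0397, 0.1131]
eef_rot: [0.005, 0.996, -0.084, 0.015]
wrist_force: [1.2, 2.8, -0.8]
opening: 0.382
```

drive_tool --deltas '[[[0,0,0],0],[[0,0,0],0]]' --gripper 0.3

```text
time_s: 4.7
eef_pos: [0.5082, -0.0399, 0.1135]
eef_rot: [0.004, 0.996, -0.085, 0.015]
wrist_force: [0.5, -0.1, -1.0]
opening: 0.351
```

```bash
python3 - <<'E'
from bench import *
from h import *
c=camera("wrist");save("w7.png",c["frame"]);o=get_obs();print(o["eef_pos"],o["eef_rot"],o["opening"],o["wrist_force"])
E
```

```text
[ 0.50817951 -0.03989741  0.11350272] [ 0.00433885  0.99626173 -0.08499958  0.01479246] 0.35220793320645427 [-0.82941277 -0.48213778  1.2835082 ]
```

View pics/w7.png

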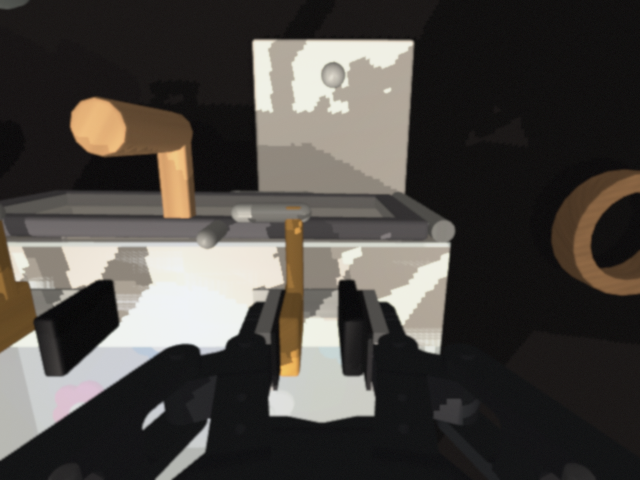

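drive_tool --deltas '[[[0,0,0],0],[[0,0,0],0],[[0,0,0],0],[[0,0,0.02],0],[[0,0,0.025],0],[[0,0,0.015],0],[[0,0,0],0]]' --gripper 1.0

```text
time_s: 5.45
eef_pos: [0.5065, -0.0411, 0.1738]
eef_rot: [0.006, 0.996, -0.084, 0.013]
wrist_force: [1.1, -0.2, 0.1]
opening: 0.996
```

drive_tool --deltas '[[[0.004,0.025,0],0],[[0.004,0.025,0],0],[[0.004,0.025,0],0],[[0.004,0.02,0],0],[[0,0,0],0],[[0,0,0],0]]'

```text
time_s: 6.05
eef_pos: [0.5214, 0.0555, 0.1696]
eef_rot: [0.007, 0.996, -0.084, 0.011]
wrist_force: [-0.1, -0.3, -0.4]
opening: 1.002
```

drive_tool --deltas '[[[0.004,0.011,0],0],[[0,0,0],0],[[0,0,0],0]]'

```text
time_s: 6.35
eef_pos: [0.5252, 0.0655, 0.1685]
eef_rot: [0.008, 0.996, -0.085, 0.011]
wrist_force: [-0.0, -0.8, 0.3]
opening: 1.001
```

```bash
python3 - <<'E'
from bench import *
from h import *
c=camera("wrist");save("w8.png",c["frame"]);o=get_obs();print(o["eef_pos"],o["eef_rot"],o["opening"],o["wrist_force"])
E
```

```text
[0.52518468 0.06548898 0.16854065] [ 0.00781092  0.99625264 -0.08546958  0.01070571] 1.0014963219545043 [-0.21979363  0.40093699  0.2891483 ]
```

View pics/w8.png

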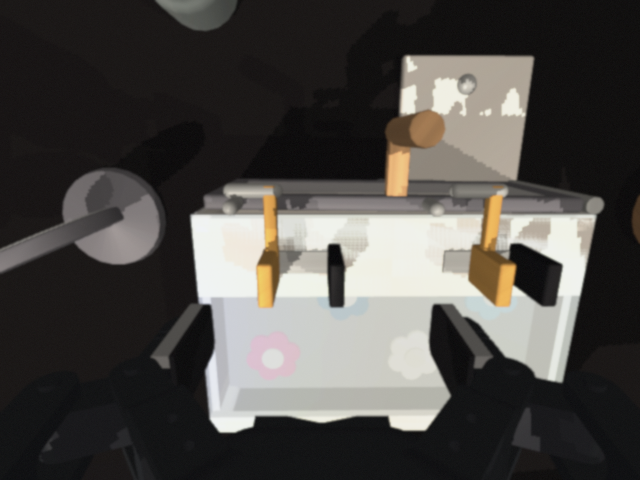

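drive_tool --deltas '[[[0.001,0.004,-0.015],0],[[0,0,-0.015],0],[[0,0,-0.015],0],[[0,0,-0.006],0],[[0,0,-0.001],0]]'

```text
time_s: 6.9
eef_pos: [0.5274, 0.0673, 0.1164]
eef_rot: [0.008, 0.996, -0.087, 0.012]
wrist_force: [-0.6, 0.0, -0.6]
opening: 1.003
```

```bash
python3 - <<'E'
from bench import *
from h import *
c=camera("wrist");save("w9.png",c["frame"]);o=get_obs();print(o["eef_pos"],o["eef_rot"],o["opening"],o["wrist_force"])
E
```

```text
[0.52746009 0.0673705  0.1165436 ] [ 0.00812495  0.99611228 -0.0868248   0.01248025] 1.0005775737578748 [0.42382794 1.02535154 0.37798312]
```

View pics/w9.png

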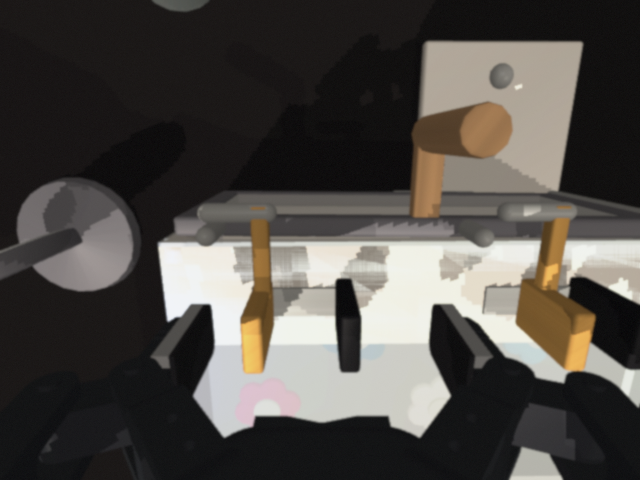

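drive_tool --deltas '[[[-0.001,0.0015,-0.005],0],[[0,0,-0.001],0],[[0,0,-0.0005],0]]' --gripper 0.65

```text
time_s: 7.25
eef_pos: [0.5277, 0.0689, 0.1115]
eef_rot: [0.008, 0.996, -0.087, 0.014]
wrist_force: [0.3, 1.1, 1.1]
opening: 0.649
```

drive_tool --deltas '[[[0,0,0],0],[[0,0,0],0]]' --gripper 0.5

```text
time_s: 7.45
eef_pos: [0.5281, 0.0694, 0.1122]
eef_rot: [0.007, 0.996, -0.087, 0.015]
wrist_force: [-0.1, 0.6, -0.3]
opening: 0.497
```

```bash
python3 - <<'E'
from bench import *
from h import *
c=camera("wrist");save("w10.png",c["frame"]);o=get_obs();print(o["eef_pos"],o["eef_rot"],o["opening"],o["wrist_force"])
E
```

```text
[0.52816037 0.06937676 0.11216113] [ 0.00754573  0.99607845 -0.08692698  0.01464502] 0.4987525473095827 [-0.9954812   2.3779248   1.45505339]
```

View pics/w10.png

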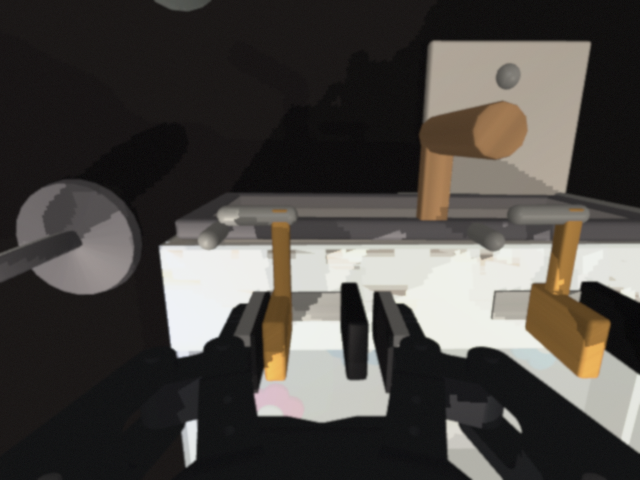

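Same picture as for the near catch at this stage, so I'll repeat the same closing move.

drive_tool --deltas '[[[-0.002,-0.001,0],0],[[0,0,0],0],[[0,0,0],0]]' --gripper 0.38

```text
time_s: 7.8
eef_pos: [0.5269, 0.0688, 0.1126]
eef_rot: [0.007, 0.996, -0.087, 0.016]
wrist_force: [1.7, 2.2, -1.1]
opening: 0.378
```

drive_tool --deltas '[[[0,0,0],0],[[0,0,0],0],[[0,0,0],0]]' --gripper 0.3

```text
time_s: 8.1
eef_pos: [0.5269, 0.0685, 0.113]
eef_rot: [0.007, 0.996, -0.088, 0.016]
wrist_force: [0.9, 0.2, 1.5]
opening: 0.354
```

```bash
python3 - <<'E'
from bench import *
from h import *
c=camera("wrist");save("w11.png",c["frame"]);o=get_obs();print(o["eef_pos"],o["eef_rot"],o["opening"],o["wrist_force"],o["q"])
E
```

```text
[0.52686471 0.06846093 0.11298286] [ 0.00671339  0.99600468 -0.08765731  0.01567802] 0.35028757511623515 [ 0.40712003 -0.38704943  1.95737036] [-0.08607574  0.2069065   1.83702985 -0.01539645  1.06636998  1.66751653]
```

View pics/w11.png

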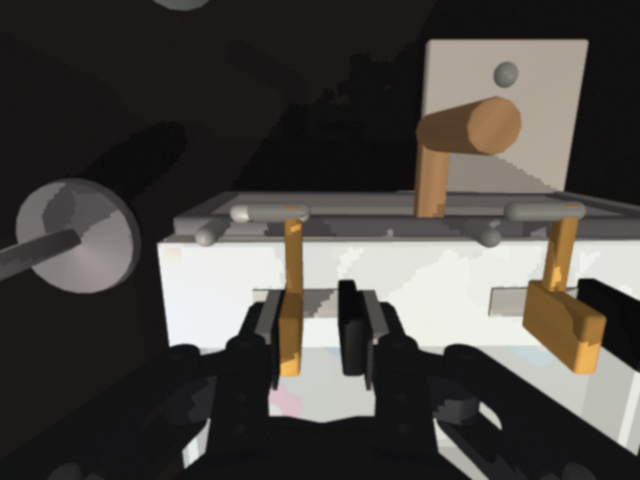

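drive_tool --deltas '[[[0,0,0],0],[[0,0,0],0],[[0,0,0],0],[[0,0,0.03],0],[[0,0,0.03],0],[[0,0,0.015],0],[[0,0,0],0]]' --gripper 0.8

```text
time_s: 8.85
eef_pos: [0.5244, 0.0667, 0.1884]
eef_rot: [0.009, 0.996, -0.087, 0.013]
wrist_force: [0.3, 0.3, 0.3]
opening: 0.801
```

drive_tool --deltas '[[[0.02,-0.019,0],0],[[0.02,-0.019,0],0],[[0.015,-0.014,0],0],[[0,0,0],0],[[0,0,0],0]]' --gripper 0.6

```text
time_s: 9.35
eef_pos: [0.5786, 0.0132, 0.1841]
eef_rot: [0.01, 0.996, -0.086, 0.01]
wrist_force: [0.3, 0.0, 0.5]
opening: 0.599
```

```bash
python3 - <<'E'
from bench import *
from h import *
c=camera("wrist");save("w12.png",c["frame"]);o=get_obs();print(o["eef_pos"],o["eef_rot"],o["opening"],o["wrist_force"],o["q"])
c=camera("side");save("s12.png",c["frame"],(240,155,400,275),5)
E
```

```text
[0.57845682 0.01336668 0.18409075] [ 0.01005309  0.99621471 -0.08570937  0.01044466] 0.595805476571078 [-0.18023722 -0.44891625 -0.12413296] [-0.17166409  0.22181078  1.65818919 -0.01929193  1.23911049  1.57685692]
```

View pics/w12.png

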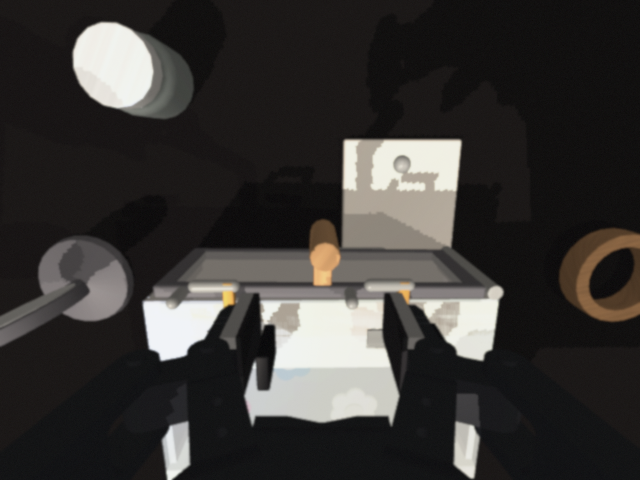

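View pics/s12.png

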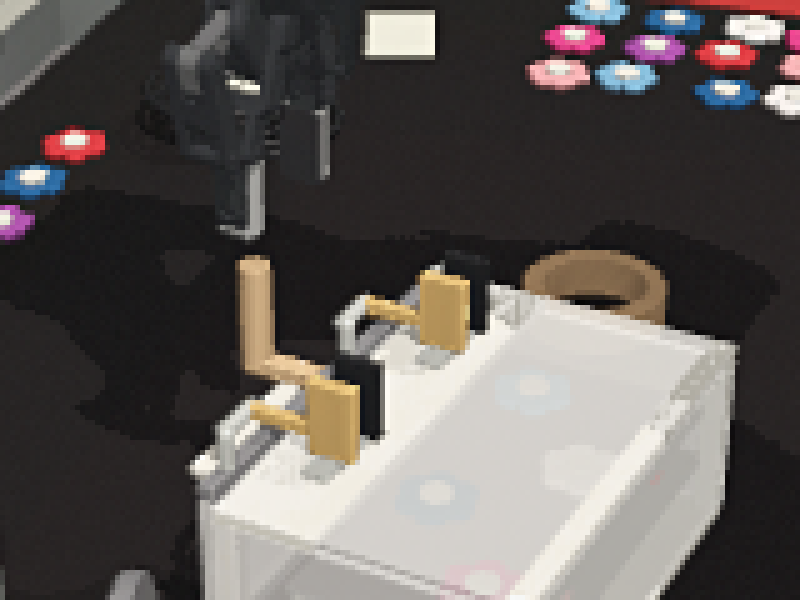

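```bash
python3 - <<'E'
from bench import *
from h import *
c=camera("wrist");print(onz(c,324.5,258,.152))
c=camera("top")
print(onz(c,270+(421-2)/5,195+(155-2)/5,.152))
E
```

```text
[0.59099877 0.01013294 0.152     ]
[0.59110454 0.00875661 0.152     ]
```

drive_tool --deltas '[[[0.0125,-0.003,0],0],[[0,0,-0.015],0],[[0,0,-0.02],0],[[0,0,-0.02],0],[[0,0,-0.006],0],[[0,0,0],0]]'

```text
time_s: 10.15
eef_pos: [0.5875, 0.0145, 0.1198]
eef_rot: [0.01, 0.996, -0.083, 0.01]
wrist_force: [-0.7, -0.1, 0.2]
opening: 0.6
```

```bash
python3 - <<'E'
from bench import *
from h import *
c=camera("wrist");save("w13.png",c["frame"]);o=get_obs();print(o["eef_pos"],o["eef_rot"],o["opening"],o["wrist_force"])
E
```

```text
[0.58756864 0.01449757 0.12009466] [ 0.00978206  0.9964271  -0.08323314  0.01046832] 0.5977622832071277 [-0.00917902 -0.80481862 -0.45029439]
```

View pics/w13.png

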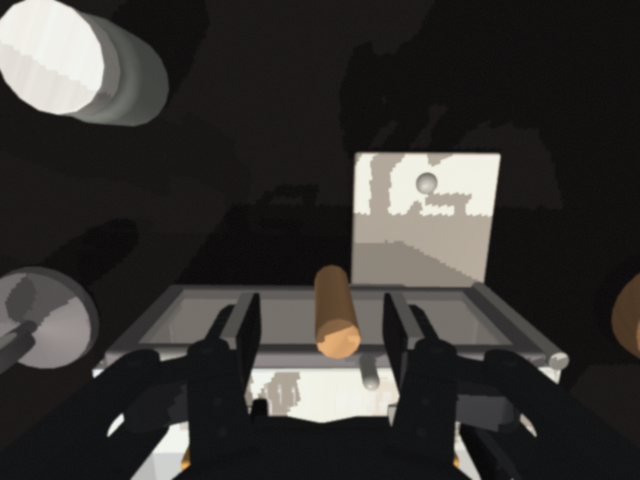

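drive_tool --deltas '[[[0.003,-0.004,-0.001],0],[[0,0,0],0],[[0,0,-0.001],0]]' --gripper 0.35

```text
time_s: 10.5
eef_pos: [0.5921, 0.0101, 0.1204]
eef_rot: [0.01, 0.996, -0.083, 0.012]
wrist_force: [0.1, 0.5, -0.2]
opening: 0.35
```

drive_tool --deltas '[[[0,0,-0.0005],0],[[0,0,-0.0005],0],[[0,0,0],0]]' --gripper 0.1

```text
time_s: 10.8
eef_pos: [0.592, 0.0083, 0.1207]
eef_rot: [0.011, 0.996, -0.084, 0.012]
wrist_force: [0.1, 1.0, -3.2]
opening: 0.166
```

```bash
python3 - <<'E'
from bench import *
from h import *
c=camera("wrist");save("w14.png",c["frame"]);o=get_obs();print(o["eef_pos"],o["eef_rot"],o["opening"],o["wrist_force"])
E
```

```text
[0.5919872  0.00845911 0.12065425] [ 0.01096531  0.99635165 -0.08373072  0.01234185] 0.16924566838877406 [-2.02940291 -0.68729287  0.69765857]
```

View pics/w14.png

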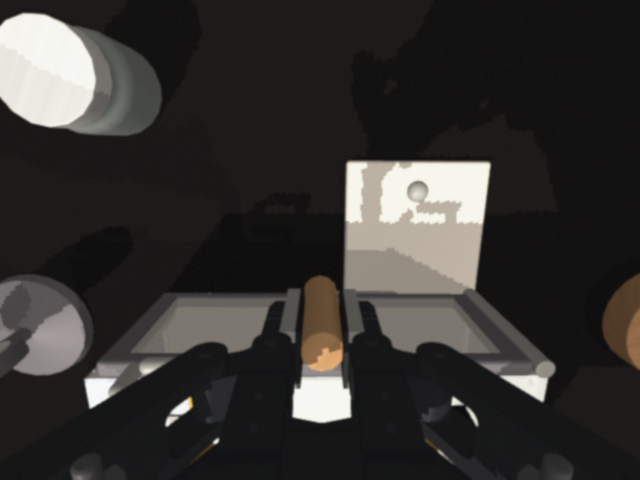

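drive_tool --deltas '[[[0.01,-0.0065,0],0],[[0.0095,-0.0075,0],0],[[0.0085,-0.0085,0],0],[[0.0075,-0.0095,0],0],[[0,0,0],0]]' --gripper 0.0

```text
time_s: 11.35
eef_pos: [0.6313, -0.0233, 0.1206]
eef_rot: [0.009, 0.996, -0.084, 0.014]
wrist_force: [-0.7, -0.6, 0.9]
opening: 0.167
```

```bash
cat > st.py <<'E'
from bench import *
from h import *
o=get_obs();p=o["eef_pos"];h=np.array([.5305,-.0965]);d=p[:2]-h
ph=np.arctan2(d[1],d[0]);print(p,o["eef_rot"],o["opening"],o["wrist_force"],"R",np.hypot(*d),"gate~",1.035-ph)
for k in range(12):
    f=ph-.1*(k+1);print(round(1.035-f,2),np.round(.0122*np.array([np.sin(f+.05),-np.cos(f+.05)]),4),np.round(h+.122*np.array([np.cos(f),np.sin(f)]),4))
E
python3 st.py
```

```text
[ 0.6312944  -0.02330455  0.12062661] [ 0.00858084  0.99635994 -0.08369837  0.01370471] 0.16741182838572435 [-0.73464769 -0.5545357   0.91310984] R 0.12456759185669897 gate~ 0.406915105183553
0.51 [ 0.0067 -0.0102] [ 0.6359 -0.035 ]
0.61 [ 0.0056 -0.0108] [ 0.6415 -0.0459]
0.71 [ 0.0045 -0.0113] [ 0.646  -0.0572]
0.81 [ 0.0033 -0.0117] [ 0.6493 -0.0689]
0.91 [ 0.0022 -0.012 ] [ 0.6515 -0.0809]
1.01 [ 0.001  -0.0122] [ 0.6525 -0.0931]
1.11 [-0.0003 -0.0122] [ 0.6522 -0.1053]
1.21 [-0.0015 -0.0121] [ 0.6507 -0.1174]
1.31 [-0.0027 -0.0119] [ 0.648  -0.1293]
1.41 [-0.0039 -0.0116] [ 0.6442 -0.1408]
1.51 [-0.005  -0.0111] [ 0.6392 -0.152 ]
1.61 [-0.0061 -0.0106] [ 0.6331 -0.1625]
```

Gate is moving, with low forces. Continuing along the arc.

drive_tool --deltas '[[[0.0055,-0.011,0],0],[[0.005,-0.011,0],0],[[0.0045,-0.0115,0],0],[[0.003,-0.0115,0],0],[[0.002,-0.012,0],0]]'

```text
time_s: 11.85
eef_pos: [0.6584, -0.0764, 0.1207]
eef_rot: [0.004, 0.996, -0.083, 0.02]
wrist_force: [3.6, 7.6, -0.8]
opening: 0.168
```

```bash
python3 st.py
```

```text
[ 0.65842541 -0.0763975   0.12068712] [ 0.00389239  0.99633439 -0.08308116  0.02000377] 0.16833630001541286 [ 3.58009058  7.61127508 -0.81371665] R 0.12949525690909428 gate~ 0.8791322655276983
0.98 [ 0.0013 -0.0121] [ 0.6523 -0.0897]
1.08 [ 0.0001 -0.0122] [ 0.6524 -0.1019]
1.18 [-0.0011 -0.0121] [ 0.6512 -0.114 ]
1.28 [-0.0024 -0.012 ] [ 0.6489 -0.126 ]
1.38 [-0.0035 -0.0117] [ 0.6453 -0.1377]
1.48 [-0.0047 -0.0113] [ 0.6407 -0.1489]
1.58 [-0.0058 -0.0107] [ 0.6349 -0.1597]
1.68 [-0.0068 -0.0101] [ 0.6281 -0.1698]
1.78 [-0.0078 -0.0094] [ 0.6203 -0.1791]
1.88 [-0.0087 -0.0086] [ 0.6116 -0.1877]
1.98 [-0.0095 -0.0076] [ 0.602  -0.1953]
2.08 [-0.0102 -0.0067] [ 0.5918 -0.202 ]
```

```bash
python3 - <<'E'
from bench import *
from h import *
c=camera("wrist");save("w15.png",c["frame"])
E
```

```text
(no output)
```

View pics/w15.png

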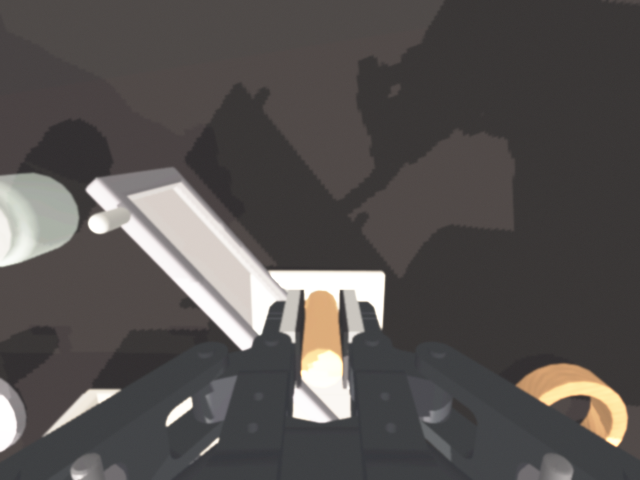

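drive_tool --deltas '[[[-0.001,-0.014,0],0],[[-0.002,-0.014,0],0],[[-0.003,-0.014,0],0]]'

```text
time_s: 12.2
eef_pos: [0.6605, -0.1158, 0.1209]
eef_rot: [0.0, 0.996, -0.083, 0.028]
wrist_force: [2.1, 1.6, -2.8]
opening: 0.163
```

```bash
python3 st.py
```

```text
[ 0.66047619 -0.11580632  0.12089025] [ 2.20875332e-04  9.96124611e-01 -8.32783888e-02  2.82916976e-02] 0.16339220634755025 [ 2.14687731  1.63103736 -2.76828727] R 0.13140221898875765 gate~ 1.1824592183597142
1.28 [-0.0024 -0.012 ] [ 0.6488 -0.1264]
1.38 [-0.0036 -0.0117] [ 0.6452 -0.138 ]
1.48 [-0.0047 -0.0112] [ 0.6405 -0.1493]
1.58 [-0.0058 -0.0107] [ 0.6347 -0.16  ]
1.68 [-0.0069 -0.0101] [ 0.6278 -0.1701]
1.78 [-0.0078 -0.0094] [ 0.62   -0.1794]
1.88 [-0.0087 -0.0085] [ 0.6113 -0.188 ]
1.98 [-0.0095 -0.0076] [ 0.6017 -0.1956]
2.08 [-0.0102 -0.0066] [ 0.5915 -0.2022]
2.18 [-0.0109 -0.0056] [ 0.5806 -0.2077]
2.28 [-0.0114 -0.0044] [ 0.5693 -0.2122]
2.38 [-0.0117 -0.0033] [ 0.5575 -0.2155]
```

drive_tool --deltas '[[[-0.01,-0.01,0],0],[[-0.008,-0.011,0],0],[[-0.008,-0.011,0],0]]'

```text
time_s: 12.5
eef_pos: [0.6469, -0.1545, 0.1212]
eef_rot: [0.004, 0.996, -0.084, 0.044]
wrist_force: [11.3, 1.3, -6.1]
opening: 0.165
```

```bash
python3 st.py|head -9; python3 - <<'E'
from bench import *
from h import *
c=camera("wrist");save("w16.png",c["frame"])
c=camera("top");save("t16.png",c["frame"],(240,145,480,325),3.3)
E
```

```text
[ 0.64691568 -0.15450953  0.12123458] [ 0.00439478  0.99553066 -0.08355422  0.04379592] 0.16475623754551344 [11.27883346  1.29635429 -6.11275969] R 0.13006812717967164 gate~ 1.4972839221573198
1.6 [-0.006  -0.0106] [ 0.6337 -0.1615]
1.7 [-0.007 -0.01 ] [ 0.6267 -0.1715]
1.8 [-0.008  -0.0092] [ 0.6187 -0.1808]
1.9 [-0.0089 -0.0084] [ 0.6099 -0.1891]
2.0 [-0.0096 -0.0075] [ 0.6002 -0.1966]
2.1 [-0.0103 -0.0065] [ 0.5899 -0.2031]
2.2 [-0.0109 -0.0054] [ 0.579  -0.2085]
2.3 [-0.0114 -0.0043] [ 0.5675 -0.2127]
```

View pics/w16.png

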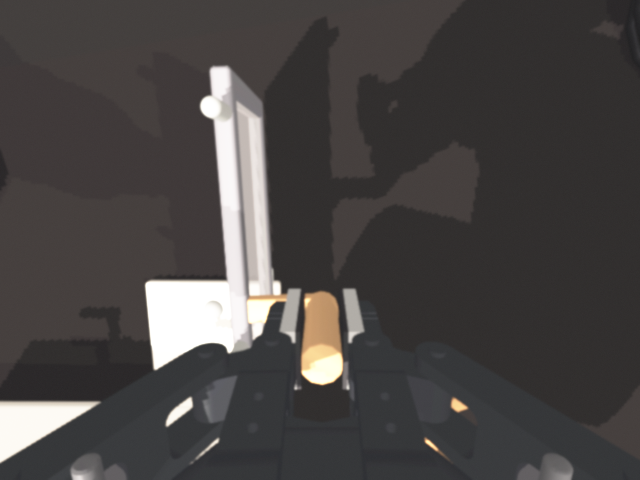

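View pics/t16.png

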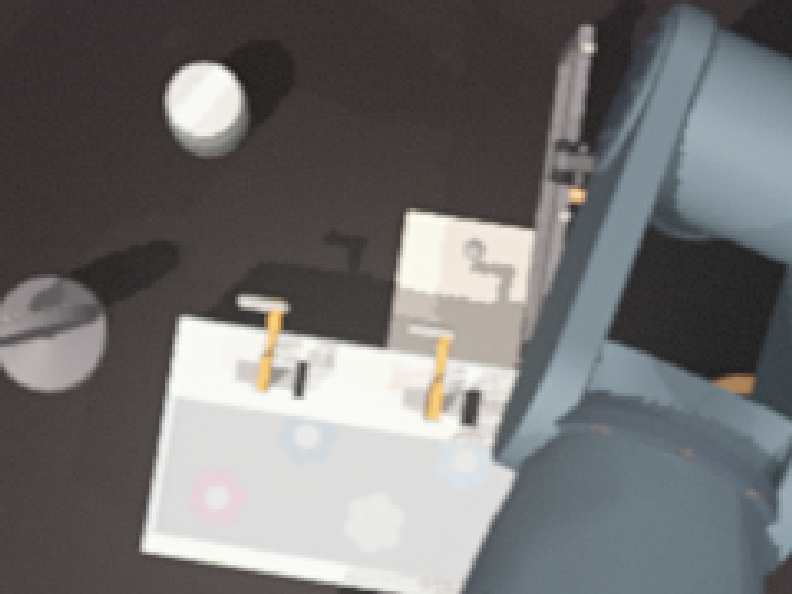

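drive_tool --deltas '[[[-0.012,-0.008,0],0],[[-0.012,-0.008,0],0],[[-0.006,-0.002,0],0],[[-0.002,0,0],0]]'

```text
time_s: 13.0
eef_pos: [0.6215, -0.1864, 0.1214]
eef_rot: [0.013, 0.995, -0.086, 0.054]
wrist_force: [5.8, 2.9, -4.3]
opening: 0.167
```

```bash
python3 st.py|head -4; python3 - <<'E'
from bench import *
from h import *
print(get_obs()["dq"],get_obs()["q"])
c=camera("wrist");save("w17.png",c["frame"])
c=camera("side");save("s17.png",c["frame"],(220,135,420,275),4)
c=camera("top");save("t17.png",c["frame"],(240,145,480,325),3.3)
E
```

```text
[ 0.62153237 -0.18644071  0.12139082] [ 0.01305213  0.99477888 -0.08551431  0.05414729] 0.16694080320954963 [ 5.77828069  2.90299366 -4.32512048] R 0.1279696257036033 gate~ 1.8143660784997089
1.91 [-0.009  -0.0082] [ 0.6083 -0.1905]
2.01 [-0.0098 -0.0073] [ 0.5985 -0.1978]
2.11 [-0.0105 -0.0063] [ 0.5881 -0.2041]
[-0.028816   -0.02695906  0.04200255  0.00758191 -0.04090319 -0.01515224] [-0.48287613  0.38149006  1.59539984  0.02044841  1.05476086  1.25031329]
```

View pics/w17.png

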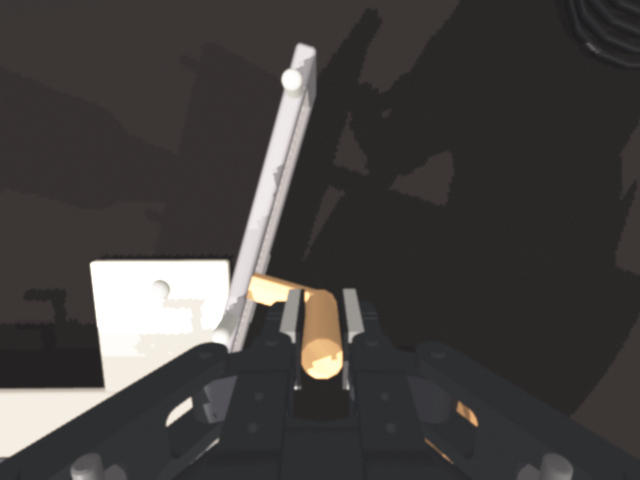

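View pics/t17.png

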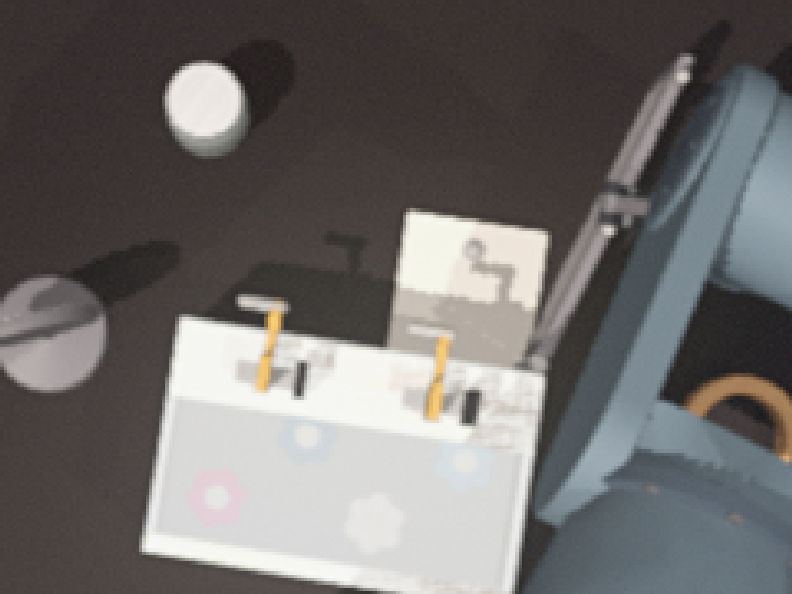

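View pics/s17.png

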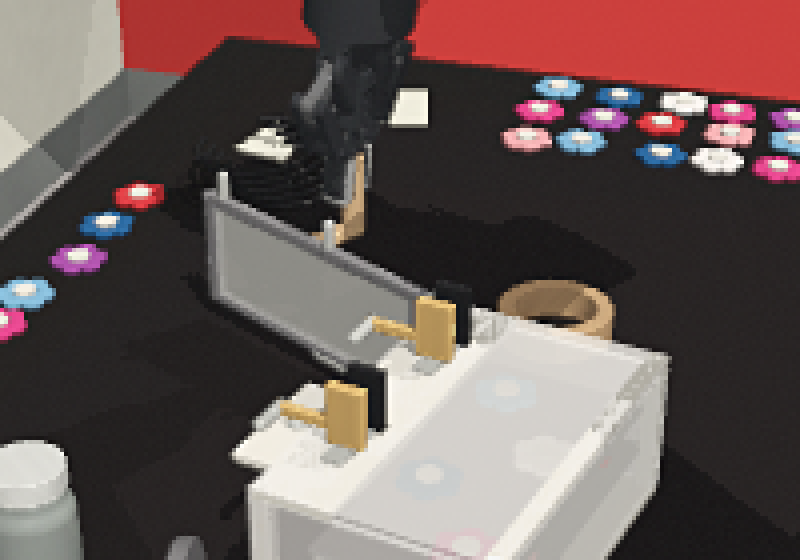

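drive_tool --deltas '[[[0,0,0],0],[[0,0,0],0],[[0,0,0],0],[[0,0,0],0],[[0,0,0],0],[[0,0,0],0],[[0,0,0],0],[[0,0,0],0]]'

```text
time_s: 13.95
eef_pos: [0.6222, -0.1858, 0.1214]
eef_rot: [0.012, 0.995, -0.086, 0.054]
wrist_force: [3.8, 2.7, -1.5]
opening: 0.17
```

```bash
python3 st.py|head -1; python3 - <<'E'
from bench import *
from h import *
print(get_obs()["dq"])
c=camera("wrist");save("w18.png",c["frame"])
c=camera("top");save("t18.png",c["frame"],(240,145,480,325),3.3)
print(get_obs()["eef_pos"])
E
```

```text
[ 0.62222691 -0.18579317  0.12136148] [ 0.01234848  0.99476667 -0.08573837  0.05418228] 0.1702605717612096 [ 3.82569675  2.73221378 -1.45273652] R 0.1280120955644825 gate~ 1.8069544028313151
[-1.70273378e-04  5.80174234e-04  7.52996283e-04  1.16571286e-03
  6.52301675e-05 -4.00709968e-04]
[ 0.62222442 -0.18581454  0.12137357]
```

View pics/t18.png

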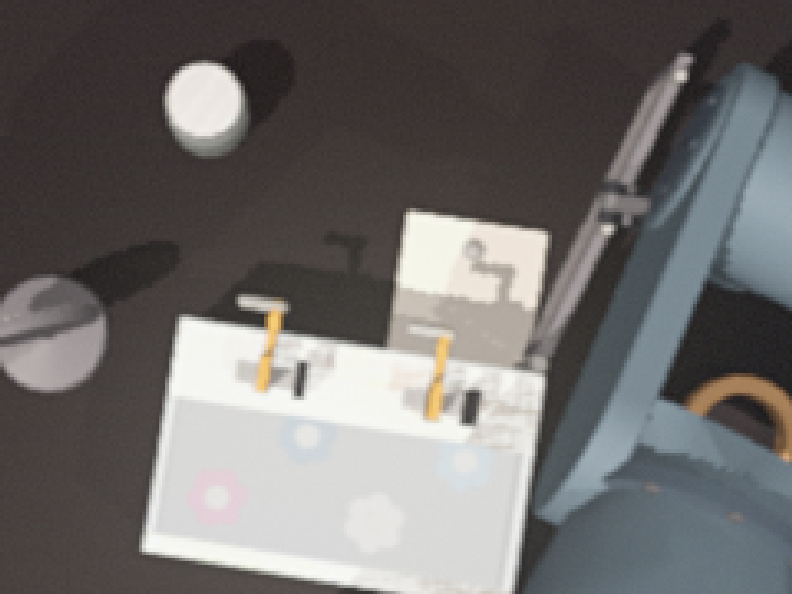

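View pics/w18.png

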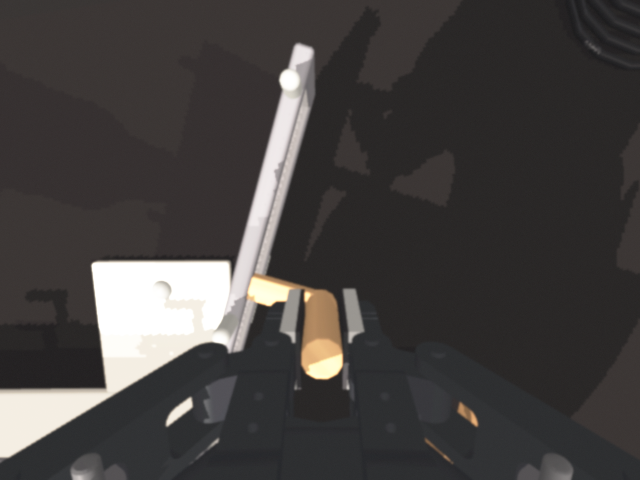

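The gate is at rest well past square, the post is gripped, both catches are drawn and the bystanders haven't moved. Handing in.

```bash
python3 -c "
from bench import hand_in;print(hand_in())"
```

```text
the job is handed in; nothing more can be done
None
```

The gate is open and the job is handed in, at about 14 s of the 48 s allowed. I pinched the near catch fully drawn, then the far one. I then gripped the post and swung the gate over its ball stop.

**Final checks:**
- **Gate:** it stood at about 1.8 rad, estimated from the tool position and in rough agreement with the top view. The arm was at rest, with the fingers still closed on the post.
- **Catches:** both still looked drawn in the last top view. Each pinch stalled at an opening of about 0.35, and the spacing in the wrist picture came to about 32 mm.
- **Bystanders:** the jar, tape roll and mirror did not appear to have moved.

**What disagreed:**
- **Post slip:** the post slid about 6 to 8 mm sideways in the pads during the swing. The tool path ran about 6 mm outside the 122 mm arc.
- **Tool tilt:** the tool leaned about 0.1 rad by the end. The grip held even so.
- **Leftover force:** the wrist force was still about 4 to 5 N at the end.

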